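Knock a stuck desiccant cartridge out of its bay and dock it

TASK

The desiccant cartridge is stuck in the sloping bay of the dry-air unit. Take the drift from its rest, press the cartridge out from behind through the access hole in the bay's back wall until its head stands about 45 mm out of the mouth but is still held, and lay the drift back on its rest; then draw the cartridge out by hand and set it down flat in the regenerating dock, tail to the far end, so that it holds the presence lever right down. Press steadily without hammering, drop neither cartridge nor drift on the bench, and leave the glassware and the tape where they stand.

Things in the scene. Friction and masses are not known exactly. Their poses are not given: they have to be found in the camera images.
- drier: the dry-air unit, fixed: a white wedge-shaped box, 118 x 90 mm on the bench, about 175 mm high at the back, that carries the sloping bay on top. Origin: on the bench under its centre, x away from the robot; the bay's origin is at x -55, z 86 mm
- drier_bay: the bay, an aluminium sleeve sloping 30 degrees over level; inside 54.5 wide (y), 36.5 high (z), 96 deep (x), walls 5 mm. Low end (mouth) open, facing the robot; high end shut by a wall 8 mm thick with the access hole. Origin: middle of the bay's floor at the mouth; x up the slope to the back wall, y level, z square to the floor
- bay_spring (a joint): sprung steel plate in the bay's roof, 10 to 32 mm in from the mouth, that clamps the cartridge: moving the cartridge along the bay takes 7 to 15 N, and it stays where it is left as long as the plate bears on it. 0: bearing on the cartridge; -0.002: bay empty under it
- access_hole (a point): centre of the round access hole, diameter 22 mm, on the outer face of the bay's back wall (x 104, y 0, z 17 mm in the bay's frame). The hole runs along the bay's x. When the drift's collar meets this face, the head stands 50 mm out of the mouth
- cartridge: the desiccant cartridge, a grey block 90 (x) x 52 (y) x 34 mm (z), about 0.25 kg, loose but stuck in the bay. Origin: centre of its 90 x 52 mm underside; x from head to tail, along the bay's x at the start. Its head (ribbed) is 5 mm inside the mouth, too deep to grip. Its sides may be gripped anywhere, across y
- cartridge_head (a point): centre of the cartridge's head face (-45, 0, 17 mm in its frame)
- cartridge_tail (a point): centre of the cartridge's tail face, flat, with a steel disc, looking at the access hole (45, 0, 17 mm in its frame)
- cartridge_middle (a point): centre of the cartridge's volume (0, 0, 17 mm in its frame)
- drift: the knock-out drift, a hand tool lying level on its rest, tip towards the robot, 0.18 kg. Origin: on its axis, at the place to grip; x along the axis from tip to handle end, z up. Black handle x -30 to 50 mm, flat sides 18 mm apart (y), 20 mm high (z); steel collar, diameter 28, x -36 to -30; steel shaft, diameter 14, x -100 (tip) to -36
- drift_tip (a point): tip of the drift, on its axis (-100, 0, 0 mm in its frame)
- drift_rest: the drift's rest, fixed: base plate 150 x 60 x 6 mm and two uprights 10 mm thick: a V for the shaft at x -75 mm, and an open flared saddle, 26 mm wide, for the handle's end at x 42 mm; both up to 62 mm high. Origin: on the bench under the drift's origin when it lies home (46 mm higher); same axes as the drift. Nothing stands between the uprights
- dock: the regenerating dock, fixed: white base 150 x 96 mm with a grey cradle. Origin: on the bench under the cradle's centre; x away from the robot, z up. Cradle floor 24 mm over the bench; end stops with inner faces at x +-52 mm, side guides with inner faces at y +-31 mm along the far half only (x 6 to 56 mm); these rise 8 mm over the floor
- dock_lever (a joint): hinged steel lever of the dock's presence switch, in a slot along the middle of the cradle floor: hinge at x 4 mm, free end with a roller at x 36 mm in the dock's frame. 0: sprung up, top of the roller 12 mm over the floor; 0.35: pressed level with the floor, which takes about 0.4 N at the roller
- pipette_carousel: red round pipette stand at the back right, fixed, about 270 mm across and over 500 mm high, with glass pipettes standing in it that lean outwards: keep the hand and arm clear of it. Origin: on the bench under its centre
- short_flask: tall-necked volumetric flask with stopper, 129 x 129 x 334 mm, loose, at the back left; origin under its centre
- erlenmeyer: conical glass flask, 115 x 115 x 201 mm, loose, at the back behind the dry-air unit's right side; origin under its centre
- evaporating_dish: white porcelain dish, 82 x 82 x 31 mm, loose, on the right; origin under its centre
- petri_dish: flat glass dish, 102 x 102 x 20 mm, loose, on the right; origin under its centre
- tape_roll: roll of brown tape lying flat, 89 x 89 x 19 mm, loose, at the front right; origin under its centre

How it is judged:
By the outcome, as a careful person would: the job done as asked, in the order asked, and still so for the second after the job is handed in, with the robot touching nothing.
It also fails if it takes over 72 s, if anything falls off the work surface, if the arm or the gripper's body presses on something with over 40 N, if the wrist force passes 120 N, or if a joint passes its speed limit or range.

ROBOT

A 6-joint arm with a two-finger parallel gripper is mounted at the origin on a cart in front of the work surface, level with it; the furniture and walls round the work are solid. World frame = base frame: x ahead of the robot, y to its left, z up, the work surface at z = 0. Lengths are in m, angles in degrees, forces in N, time in s.
With the tool pointing down it reaches from about 0.3 to 0.75 m from the base axis. Payload 8.5 kg.
Tool frame: the origin (TCP) lies midway between the tips of the shut fingers; the grasp point (between the pads) lies env.tcp_to_grasp behind it (env.tcp_to_grasp is the distance from the TCP to the grasp point, in m); z points along the fingers, y is the line along which they close (so a half turn about z gives the same grasp; the last joint's range is limited). The gripper opens to 85 mm and grips with 20 to 120 N. Pads are 22 mm wide; open, the fingers measure 114 mm over their backs; the gripper's body (76 mm by 85 mm) begins 54 mm behind the grasp point. The pads swing forward as they close: fully open they stand 13 mm farther back than shut.
Start: joints at [-86.018, 21.807, 74.336, -0, 83.858, -12.336], TCP at [0.155, -0.528, 0.208] pointing down, gripper open.
Joint ranges: [-178.18, 178.18], [-50.72, 133.34], [12.68, 142.11], [-81.47, 261.47], [9.98, 163.14], [-165.26, 165.26]. Speed limits (degrees/s): [136.94, 136.94, 180, 180, 180, 180].

INTERFACE

Orientations are given as a 3x3 rotation matrix whose columns are the frame's x, y, z axes.
In Python, from rig import observe, optics, job, env gives the robot as it stands. The module is installed in compiled form; this text tells all that it offers.
- The arm moves only by the shell command python3 -m jog 'ROWS' [FORCE]. ROWS is JSON, a list of rows, each a list of 7 numbers: the turn, a rotation vector about the tool's x, y, z in rad, then the shift along the tool's x, y, z in m, then the opening in per cent of the stroke, from 0 (shut) to 100 (fully open). A call has 1 to 10 rows; each row shifts and turns the commanded pose from where the row before left it, along the tool's axes as they then stand; what a row does not reach is not made up. A row lasts 1/8 s, in which the tool goes at most 62.5 mm and 10.7 degrees, less where a joint would pass 70% of its speed; a pose out of reach is approached as far as the arm can. A call is refused whole if a number of a shift passes 0.0625 or a number of a turn 0.188, either way. A call with a gripper value outside its range is refused whole. The fingers move at their own pace and stop on an object; FORCE is the grip in N (left out, the last holds). Time passes only in rows, so rows that do not move let the fingers close. It gives the time, the measured TCP pose, the force, the opening and the grip force at its end, in the units of the state.
- observe(): the state, without advancing time (a new reading comes with each control period).
- optics.get_image(name): name is "scene" or "top"; returns a dict with "pixels" (400x640x3 uint8, red, green, blue), "mtx" (3x3 intrinsics, pixels), "dist_coeffs" ([k1, k2, p1, p2, k3] as OpenCV has them; the pictures are not rectified), "rvec" (rotation vector, rad) and "tvec" (3), from world to camera coordinates, as OpenCV has them. Camera axes: x right, y down, z forward; pixel columns grow to the right and rows downward; lengths in m; the calibration is good to about 2 mm. A picture is of the moment at which its call begins. There is no depth.
- job.close_job(): hands the job in; it is judged then, once.
The state is a dict: "time_s": time; "q": joint angles; "qvel": joint speeds; "joint_efforts": joint torques, N m; "position": TCP position; "tool_rot": TCP orientation; "ft_force": force on the tool from outside, world axes, zero at the start; "wrist_torque": the same for the moment, N m; "grip_width": finger opening in m; "gripper_force": force on a finger pad.
Only numpy, scipy, OpenCV 4.12 (cv2) and the standard library are available. Lean on these libraries where they do the work, as an engineer would, in place of code of your own. Each camera call takes 0.05 s, during which the arm holds its last target. There are 200 camera calls.

## Working session

There is one attempt and no reset: what is moved stays moved. The work goes in short steps, Python scripts to look and compute and a shell command to move; the robot and the scene stay as the last step left them, time stands still between calls to the robot, and variables do not carry over. Pictures are saved under pics/ and viewed, at most 13 in all, crops included, and the job is handed in when it is done.

```bash
mkdir -p pics; python3 - <<'E'
from rig import observe, optics, env
import cv2,numpy as np
for n in("scene","top"):
    d=optics.get_image(n);cv2.imwrite(f"pics/{n}0.png",d["pixels"][:,:,::-1])
    R=cv2.Rodrigues(np.array(d["rvec"],float))[0];print(n,d["mtx"],d["dist_coeffs"],"cam",-R.T@np.array(d["tvec"]).ravel(),R)
print(env.tcp_to_grasp,observe())
E
```

```text
scene [[471.35886471   0.         315.81633001]
 [  0.         471.35886471 192.39346142]
 [  0.           0.           1.        ]] [-0.02456122  0.          0.          0.          0.        ] cam [0.07736139 0.86806399 1.13758819] [[-0.89315538 -0.4494619  -0.01604554]
 [-0.3016578   0.62514273 -0.7198605 ]
 [ 0.33358062 -0.63810702 -0.69393328]]
top [[441.67496085   0.         321.5643257 ]
 [  0.         441.67496085 199.60988114]
 [  0.           0.           1.        ]] [-0.09918961  0.          0.          0.          0.        ] cam [ 0.21079978 -0.05521029  1.32513937] [[-0.01894658 -0.99981336 -0.00377907]
 [-0.95517884  0.01921731 -0.29540495]
 [ 0.29542244 -0.00198722 -0.95536466]]
0.0187 {'time_s': 0.1, 'q': array([-8.60163069e+01,  2.18366232e+01,  7.43791317e+01,  1.09051932e-03,
        8.38566371e+01, -1.23370490e+01]), 'qvel': array([-0.01349612, -0.03349038, -0.03975681,  0.06304256, -0.01865117,
       -0.00550103]), 'joint_efforts': array([ 2.92307348e-03, -4.49221945e+01, -2.31659210e+01, -1.86899852e-04,
        3.69501708e-03,  6.78084533e-06]), 'position': array([ 0.15452893, -0.5275501 ,  0.20728581]), 'tool_rot': array([[ 9.59704208e-01,  2.81012149e-01, -6.88989284e-05],
       [ 2.81012009e-01, -9.59703422e-01,  1.26174011e-03],
       [ 2.88441762e-04, -1.23025872e-03, -9.99999202e-01]]), 'ft_force': array([ 0.87583786, -1.24368641, -0.0209121 ]), 'wrist_torque': array([ 0.04827328, -0.10601139,  0.02273446]), 'gripper_force': 0.0, 'grip_width': 0.08523980321395826}
```

View pics/scene0.png

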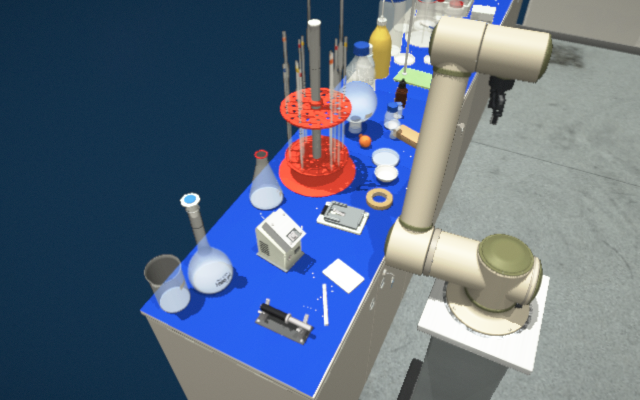

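View pics/top0.png

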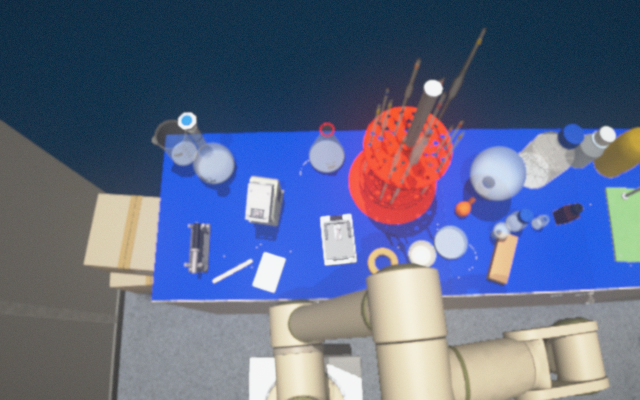

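The scene view has the drift rest near (285,322), the drier near (280,240) and the dock near (343,217). In the top view they're near (198,248), (264,200) and (338,239). I'll enlarge crops next.

```bash
python3 - <<'E'
import cv2
a=cv2.imread("pics/top0.png")[165:285,180:370];cv2.imwrite("pics/topc.png",cv2.resize(a,None,fx=4.2,fy=4.2,interpolation=cv2.INTER_CUBIC))
a=cv2.imread("pics/scene0.png")[195:345,240:380];cv2.imwrite("pics/scenec.png",cv2.resize(a,None,fx=4,fy=4,interpolation=cv2.INTER_CUBIC))
E
```

```text
(no output)
```

View pics/topc.png

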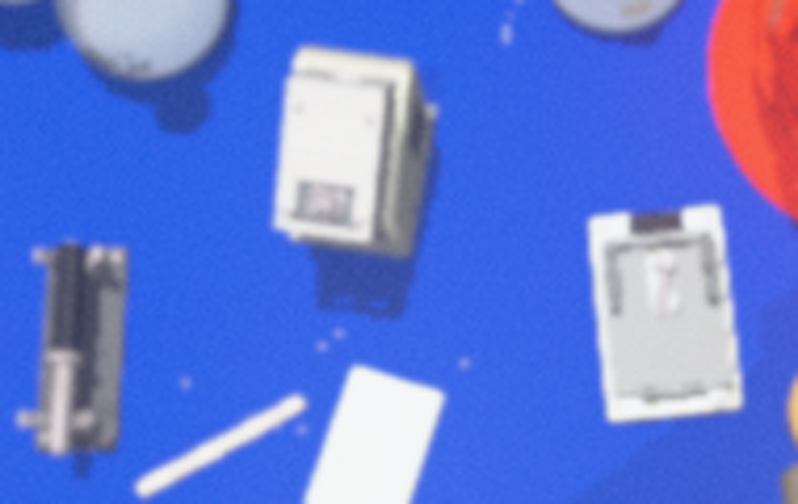

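View pics/scenec.png

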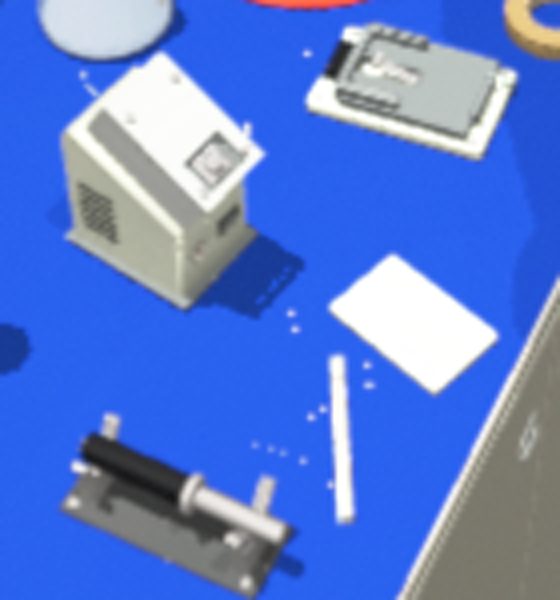

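The top crop shows the drift axis from (68,246) to (58,445), the bay roof quad (290,72), (390,85), (380,240), (275,228), and the dock base corners (588,216), (720,206), (742,408), (608,420). The scene crop shows the same objects: drift collar at (192,493), roof corners at (90,110), (160,55), (262,152), (207,208). The bay and dock will both be turned a little in yaw.

```bash
cat > h.py <<'E'
from rig import observe, optics, env
import cv2,numpy as np
def cam(n,save=None):
    d=optics.get_image(n)
    if save: cv2.imwrite(save,d["pixels"][:,:,::-1])
    return d
def ray(d,uv):
    R=cv2.Rodrigues(np.array(d["rvec"],float))[0];c=-R.T@np.array(d["tvec"],float).ravel()
    p=cv2.undistortPoints(np.array([[uv]],float),np.array(d["mtx"]),np.array(d["dist_coeffs"]))[0,0]
    v=R.T@np.array([p[0],p[1],1]);return c,v/np.linalg.norm(v)
def plane(d,uv,z):
    c,v=ray(d,uv);return c+v*(z-c[2])/v[2]
def tri(d1,p1,d2,p2):
    c1,v1=ray(d1,p1);c2,v2=ray(d2,p2)
    s=np.linalg.lstsq(np.c_[v1,-v2],c2-c1,rcond=None)[0]
    a,b=c1+s[0]*v1,c2+s[1]*v2;return (a+b)/2,np.linalg.norm(a-b)
def proj(d,X): return cv2.projectPoints(np.array(X,float).reshape(-1,3),np.array(d["rvec"],float),np.array(d["tvec"],float),np.array(d["mtx"]),np.array(d["dist_coeffs"]))[0][:,0]
E
cat > m.py <<'E'
from h import *
np.set_printoptions(precision=4,suppress=True)
T,S=cam("top"),cam("scene")
t=lambda u,v:(180+u/4.2-.38,165+v/4.2-.38); s=lambda u,v:(240+u/4-.38,195+v/4-.38)
for n,p,q,z in [("hend",(68,246),(90,450),.05),("collar",(62,355),(192,493),.05),("tip",(58,447),(280,532),.046),
 ("roofFL",(275,228),(207,208),.122),("roofFR",(380,240),(262,152),.122),("roofBL",(290,72),(92,110),.174),("roofBR",(390,85),(160,55),.174),
 ("dockFL",(608,420),(480,152),.02),("dockFR",(742,408),(515,75),.02),("dockBL",(588,216),(310,98),.02),("dockBR",(720,206),(370,28),.02)]:
    print(n,plane(T,t(*p),z),plane(S,s(*q),z),*tri(T,t(*p),S,s(*q)))
E
python3 m.py
```

```text
hend [0.5386 0.3209 0.05  ] [0.5311 0.3236 0.05  ] [0.5365 0.3213 0.0453] 0.006565365445790277
collar [0.4597 0.3203 0.05  ] [0.4542 0.3218 0.05  ] [0.4578 0.3206 0.0471] 0.004896117248857131
tip [0.3955 0.3205 0.046 ] [0.3908 0.3197 0.046 ] [0.3931 0.3199 0.0462] 0.004639745524099319
roofFL [0.5302 0.1593 0.122 ] [0.5292 0.1576 0.122 ] [0.5291 0.1588 0.1238] 0.0012475498139474664
roofFR [0.5205 0.0883 0.122 ] [0.5187 0.0952 0.122 ] [0.5224 0.0892 0.1141] 0.0004068555282764669
roofBL [0.6226 0.1435 0.174 ] [0.6201 0.1522 0.174 ] [0.6258 0.1451 0.1644] 0.0005333520955076377
roofBR [0.6121 0.0771 0.174 ] [0.604  0.0855 0.174 ] [0.6124 0.0775 0.1645] 0.005783356984460133
dockFL [ 0.4125 -0.0625  0.02  ] [ 0.4093 -0.057   0.02  ] [ 0.4125 -0.0627  0.0131] 0.0022467277670339095
dockFR [ 0.4191 -0.1574  0.02  ] [ 0.416  -0.1461  0.02  ] [ 0.4207 -0.1586  0.0062] 0.0010821103341899447
dockBL [ 0.5619 -0.051   0.02  ] [ 0.5549 -0.0504  0.02  ] [ 0.5589 -0.0516  0.0187] 0.00649070306457287
dockBR [ 0.5675 -0.1474  0.02  ] [ 0.5455 -0.1436  0.02  ] [ 0.5586 -0.1493  0.0144] 0.02039679541001358
```

```bash
python3 -m jog '[[0,0,0.1335,0,0,0,100],[0,0,0.1335,0,0,0,100],[0,0,0,0.0219,-0.0527,0,100],[0,0,0,0.0219,-0.0527,0,100],[0,0,0,0.0219,-0.0527,0,100],[0,0,0,0.0219,-0.0527,0,100],[0,0,0,0.0219,-0.0527,0,100],[0,0,0,0.0219,-0.0527,0,100]]'
python3 - <<'E'
from h import *
T=cam("top","pics/t1.png")
print(observe()["q"])
t=lambda u,v:(180+u/4.2-.38,165+v/4.2-.38)
print("dock",[plane(T,t(*p),.013).round(4) for p in [(608,420),(742,408),(588,216),(720,206)]])
print("erl",plane(T,(326,155),.03),"car",plane(T,(393,187),.02),"flask",plane(T,(214,163),.06))
print("drier base",[plane(T,t(*p),.0) for p in [(410,257)]])
E
```

```text
time_s: 1.2
position: [0.2805, -0.2076, 0.2079]
tool_rot: [[1.0, 0.017, 0.0], [0.017, -1.0, -0.0], [0.0, 0.0, -1.0]]
ft_force: [0.2, -0.7, 0.6]
grip_width: 0.0854
gripper_force: 0.0
[-55.61110258   0.74632102 102.103655     0.12664312  77.2656717
  33.15698664]
dock [array([ 0.4136, -0.0625,  0.013 ]), array([ 0.4202, -0.1579,  0.013 ]), array([ 0.5638, -0.051 ,  0.013 ]), array([ 0.5694, -0.1479,  0.013 ])]
erl [ 0.75906893 -0.07477511  0.03      ] car [ 0.65115418 -0.28204671  0.02      ] flask [0.72754497 0.27343583 0.06      ]
drier base [array([0.53861623, 0.08054027, 0.        ])]
```

```bash
python3 -m jog '[[0,0,0,0.0219,-0.0525,0,100],[0,0,0,0.0219,-0.0525,0,100],[0,0,0,0.0219,-0.0525,0,100],[0,0,0,0.0219,-0.0525,0,100],[0,0,0,0.0219,-0.0525,0,100],[0,0,0,0.0219,-0.0525,0,100],[0,0,0,0.0219,-0.0525,0,100],[0,0,0,0.0219,-0.0525,0,100],[0,0,0,0.0219,-0.0525,0,100],[0,0,0,0.0219,-0.0525,0,100]]'
python3 -m jog '[[0,0,0,0,0,0.05,100],[0,0,0,0,0,0.03,100],[0,0,0,0,0,0,100]]'
python3 - <<'E'
from h import *
T=cam("top","pics/t2.png");S=cam("scene","pics/s2.png")
a=cv2.imread("pics/t2.png")[150:290,170:290];b=cv2.imread("pics/s2.png")[210:350,240:360]
cv2.imwrite("pics/v2.png",cv2.resize(np.hstack([a,b]),None,fx=3.3,fy=3.3,interpolation=cv2.INTER_CUBIC))
E
```

```text
time_s: 2.5
position: [0.4903, 0.3214, 0.2076]
tool_rot: [[1.0, 0.018, -0.0], [0.018, -1.0, -0.0], [-0.0, 0.0, -1.0]]
ft_force: [0.6, -2.5, -0.1]
grip_width: 0.0852
gripper_force: 0.0
time_s: 2.88
position: [0.4889, 0.3191, 0.1259]
tool_rot: [[1.0, 0.018, -0.005], [0.018, -1.0, -0.002], [-0.005, 0.002, -1.0]]
ft_force: [-0.0, -0.1, 1.2]
grip_width: 0.0854
gripper_force: 0.0
```

View pics/v2.png

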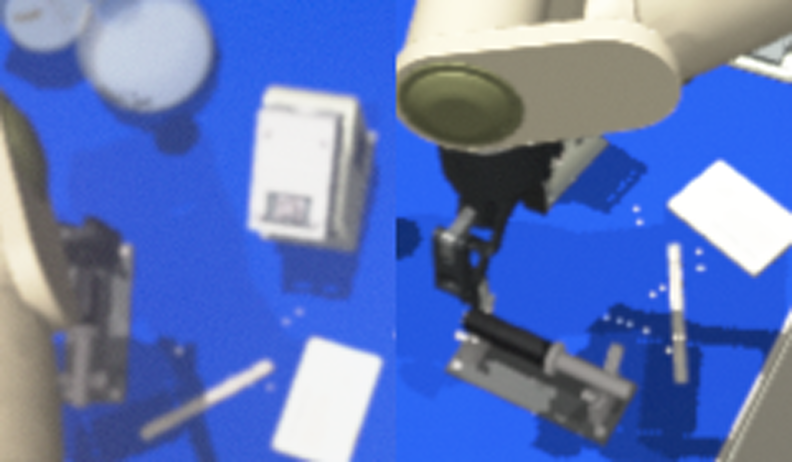

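The top half shows the hand over the drift's handle. The scene half shows the open fingers near (470,260), above the handle and clear of the uprights. I'll descend and grip.

```bash
python3 -m jog '[[0,0,0,0.0005,-0.001,0.045,100],[0,0,0,0,0,0.04,100],[0,0,0,0,0,0.014,100],[0,0,0,0,0,0,100],[0,0,0,0,0,0,50],[0,0,0,0,0,0,0],[0,0,0,0,0,0,0],[0,0,0,0,0,0,0],[0,0,0,0,0,0,0]]' 60
python3 -m jog '[[0,0,0,0,0,0,0],[0,0,0,0,0,0,0]]' 100
python3 - <<'E'
from h import *
o=observe();print(o["q"],o["wrist_torque"])
E
```

```text
time_s: 4.1
position: [0.4905, 0.3206, 0.0295]
tool_rot: [[1.0, 0.018, 0.001], [0.018, -1.0, 0.0], [0.001, -0.0, -1.0]]
ft_force: [-1.3, -0.3, 5.4]
grip_width: 0.0152
gripper_force: 58.6
time_s: 4.35
position: [0.4907, 0.3206, 0.0297]
tool_rot: [[1.0, 0.018, 0.001], [0.018, -1.0, 0.0], [0.001, -0.0, -1.0]]
ft_force: [-1.7, 0.5, 6.0]
grip_width: 0.0129
gripper_force: 98.0
[2.15977272e+01 3.56300214e+01 8.24499097e+01 4.11267604e-03
 6.18534762e+01 1.10583527e+02] [-0.14421093  0.30154308 -0.10040823]
```

```bash
python3 -m jog '[[0,0,0,0,0,-0.02,0],[0,0,0,0,0,-0.03,0],[0,0,0,0,0,-0.05,0],[0,0,0,0,0,-0.05,0],[0,0,0,0,0,0,0],[0,0,0,0,0,0,0]]'
python3 - <<'E'
from h import *
T=cam("top","pics/t3.png");S=cam("scene","pics/s3.png")
a=cv2.imread("pics/t3.png")[150:290,170:290];b=cv2.imread("pics/s3.png")[210:350,240:360]
cv2.imwrite("pics/v3.png",cv2.resize(np.hstack([a,b]),None,fx=3.3,fy=3.3,interpolation=cv2.INTER_CUBIC))
E
```

```text
time_s: 5.1
position: [0.4898, 0.3202, 0.1776]
tool_rot: [[1.0, 0.018, -0.002], [0.018, -1.0, -0.001], [-0.002, 0.001, -1.0]]
ft_force: [0.4, 0.1, -2.0]
grip_width: 0.0128
gripper_force: 98.1
```

View pics/v3.png

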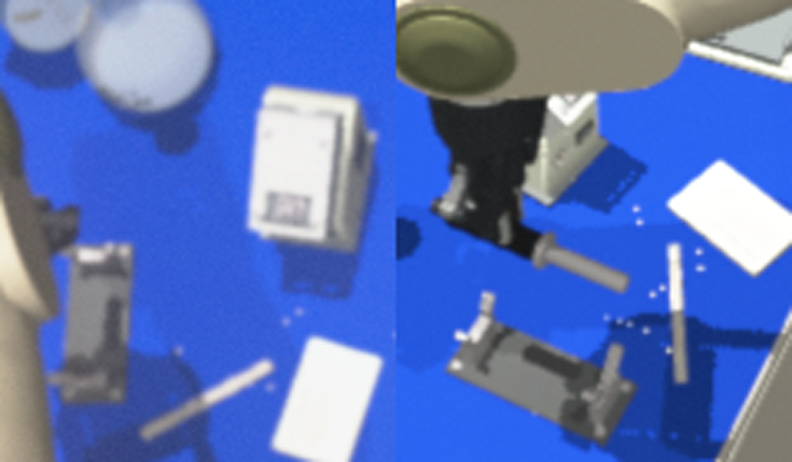

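The drift is held level, with the collar at (545,250) and the tip at (627,283) in the composite, and the rest stands empty. Next I'll raise it, turn it and tilt it to the bay's direction.

```bash
python3 -m jog '[[0,0,0,0,0,-0.06,0],[0,0,0,0,0,-0.06,0],[0,0,0.163,0,0,0,0],[0,0.1745,0,0,0,0,0],[0,0.1745,0,0,0,0,0],[0,0.1746,0,0,0,0,0],[0,0,0,0,0,0,0]]'
cat > go.py <<'E'
from h import *
from scipy.spatial.transform import Rotation as Ro
import sys
np.set_printoptions(precision=4,suppress=True)
c,s=np.cos(np.pi/6),.5
def bay(yaw,org):
    y=np.radians(yaw);R=np.array([[np.cos(y),-np.sin(y),0],[np.sin(y),np.cos(y),0],[0,0,1]])
    A=np.array([[c,0,-s],[0,1,0],[s,0,c]])
    return R@A, np.r_[org,0]+R@np.array([-.055,0,.086])
def to(p,Rt=None):
    o=observe();R=np.array(o["tool_rot"]);print("shift",R.T@(np.array(p)-o["position"]))
    if Rt is not None: print("turn",Ro.from_matrix(R.T@Rt).as_rotvec())
E
python3 - <<'E'
from go import *
S=cv2.imread("pics/s3.png");d=cam("scene")
for n,(x,y) in {"tip":(628,284),"collar":(545,250)}.items():
    cc,v=ray(d,(240+(x-396)/3.3-.35,210+y/3.3-.35));print(n,cc+v*(.319-cc[1])/v[1])
B,b0=bay(-8.35,(.602,.1126));Rt=B@np.diag([1,-1,-1])
tcp=lambda x:b0+B@np.array([x,0,.017])+.0163*Rt[:,2]
print("hole",b0+B@[.104,0,.017],"tcp",tcp(.234))
to([.52,.10,.32],Rt);print(tcp(.234)-[.52,.1,.32],Rt.T@(tcp(.234)-[.52,.1,.32]))
E
```

```text
time_s: 6.08
position: [0.4878, 0.3207, 0.2966]
tool_rot: [[0.86, -0.142, 0.491], [-0.122, -0.99, -0.073], [0.496, 0.003, -0.868]]
ft_force: [-0.3, 0.4, -1.8]
grip_width: 0.0129
gripper_force: 98.6
tip [0.3861 0.319  0.1935]
collar [0.4541 0.319  0.1922]
hole [0.6283 0.1087 0.1527] tcp [0.7477 0.0912 0.2036]
shift [0.0647 0.214  0.0117]
turn [0.0006 0.0042 0.0021]
[ 0.2277 -0.0088 -0.1164] [ 0.138  -0.0244  0.2141]
```

```bash
python3 -m jog '[[0.0006,0.004,0.002,0.013,0.0428,0.0023,0],[0,0,0,0.013,0.0428,0.0023,0],[0,0,0,0.013,0.0428,0.0023,0],[0,0,0,0.013,0.0428,0.0023,0],[0,0,0,0.013,0.0428,0.0023,0],[0,0,0,0,0,0,0]]'
python3 -m jog '[[0,0,0,0.0392,-0.0049,0.0227,0],[0,0,0,0.0392,-0.0049,0.0227,0],[0,0,0,0.0392,-0.0049,0.0227,0],[0,0,0,0.0392,-0.0049,0.0227,0],[0,0,0,0.0392,-0.0049,0.0227,0],[0,0,0,-0.0146,0,0.0252,0],[0,0,0,-0.0146,0,0.0252,0],[0,0,0,0,0,0,0],[0,0,0,0,0,0,0]]'
python3 - <<'E'
from go import *
T=cam("top","pics/t4.png");S=cam("scene","pics/s4.png")
B,b0=bay(-8.35,(.602,.1126));Rt=B@np.diag([1,-1,-1])
to(b0+B@np.array([.234,0,.017])+.0163*Rt[:,2],Rt);print(observe()["q"])
a=cv2.imread("pics/t4.png")[140:260,230:330];b=cv2.imread("pics/s4.png")[180:300,230:330]
cv2.imwrite("pics/v4.png",cv2.resize(np.hstack([a,b]),None,fx=4,fy=4,interpolation=cv2.INTER_CUBIC))
E
```

```text
time_s: 6.88
position: [0.522, 0.0964, 0.3218]
tool_rot: [[0.854, -0.151, 0.497], [-0.132, -0.988, -0.074], [0.502, -0.002, -0.865]]
ft_force: [-0.2, 0.2, -1.9]
grip_width: 0.0126
gripper_force: 98.7
time_s: 8.0
position: [0.7491, 0.0911, 0.2652]
tool_rot: [[0.854, -0.146, 0.5], [-0.127, -0.989, -0.072], [0.505, -0.002, -0.863]]
ft_force: [-0.1, -0.4, -1.4]
grip_width: 0.0128
gripper_force: 98.7
shift [-0.0324  0.0001  0.053 ]
turn [-0.0014 -0.0066 -0.0017]
[-0.5864 28.2301 60.4997 -4.3787 61.1803 98.92  ]
```

View pics/v4.png

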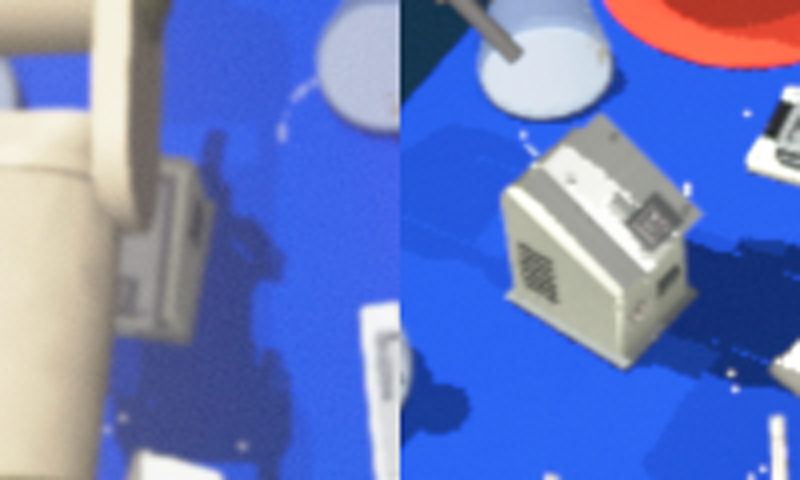

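The scene half shows the drift tip at (515,55), and the drier's roof corners at (545,150), (600,117), (700,213) and (640,280). Its base corners are at (510,297), (625,368) and (695,295), and the tip clears the back of the unit. I'll use these to check the drier's pose against the tip.

```bash
python3 - <<'E'
from go import *
d=cam("scene");f=lambda p:(230+(p[0]-400)/4-.38,180+p[1]/4-.38)
B,b0=bay(-8.35,(.602,.1126))
y=np.radians(-8.35);R2=np.array([[np.cos(y),-np.sin(y),0],[np.sin(y),np.cos(y),0],[0,0,1]])
for p in [(508,297),(625,368),(695,295)]:
    print("base z0 in drier frame",R2.T@(plane(d,f(p),.003)-[.602,.1126,0]))
for n,p,z in [("FL",(640,280),.122),("FR",(702,213),.122),("BL",(545,150),.174),("BR",(602,116),.174)]:
    cc,v=ray(d,f(p)); v=B.T@v; q=B.T@(cc-b0); print(n,"bay at z=41.5",q+v*(.0415-q[2])/v[2])
cc,v=ray(d,f((504,192)));v=R2.T@v;q=R2.T@(cc-[.602,.1126,0]);print("boxtop at y=45",q+v*(.045-q[1])/v[1])
o=observe();R=o["tool_rot"];ax=o["position"]-.0163*R[:,2]
tip=ax-.1*R[:,0];print("tip pred bay",B.T@(tip-b0)*1e3,"px",(proj(d,[tip])[0]-[229.62,179.62])*4+[400,0])
for X in ([0,32.25,41.5],[0,-32.25,41.5],[104,32.25,41.5],[104,-32.25,41.5]):
    print((proj(d,[b0+B@(np.array(X)/1e3)])[0]-[229.62,179.62])*4+[400,0])
E
```

```text
base z0 in drier frame [0.0566 0.0423 0.003 ]
base z0 in drier frame [-0.0583  0.0445  0.003 ]
base z0 in drier frame [-0.0606 -0.0403  0.003 ]
FL bay at z=41.5 [-0.0046  0.0437  0.0415]
FR bay at z=41.5 [-0.0041 -0.03    0.0415]
BL bay at z=41.5 [0.106  0.0227 0.0415]
BR bay at z=41.5 [ 0.0955 -0.0297  0.0415]
boxtop at y=45 [0.04   0.045  0.1366]
tip pred bay [165.7084   0.1227  69.4744] px [516.7388  54.9035]
[645.2138 264.73  ]
[699.7557 207.0029]
[538.3604 160.3557]
[595.7757 105.5982]
```

```bash
python3 -m jog '[[-0.0014,-0.0066,-0.0017,-0.016,-0.0014,0.0265,0],[0,0,0,-0.0162,0,0.0265,0],[0,0,0,0,0,0,0],[0,0,0,0,0,0,0]]'
python3 -m jog '[[0,0,0,-0.01,0,0,0],[0,0,0,-0.01,0,0,0],[0,0,0,-0.006,0,0,0],[0,0,0,0,0,0,0],[0,0,0,0,0,0,0]]'
cat > st.py <<'E'
from go import *
B,b0=bay(-8.35,(.602,.1126))
o=observe();R=o["tool_rot"];tip=o["position"]-.0163*R[:,2]-.1*R[:,0]
print("tip bay",B.T@(tip-b0)*1e3,"F bay",B.T@o["ft_force"],"Rrel",Ro.from_matrix(B.T@R@np.diag([1,-1,-1])).as_rotvec(degrees=True))
E
python3 st.py
```

```text
time_s: 8.65
position: [0.748, 0.0925, 0.2041]
tool_rot: [[0.856, -0.145, 0.495], [-0.126, -0.989, -0.073], [0.501, 0.0, -0.866]]
ft_force: [-1.0, -0.4, -1.3]
grip_width: 0.0129
gripper_force: 98.7
time_s: 9.28
position: [0.7251, 0.0957, 0.1891]
tool_rot: [[0.858, -0.145, 0.493], [-0.126, -0.989, -0.073], [0.498, 0.0, -0.867]]
ft_force: [0.5, -1.5, -1.7]
grip_width: 0.0126
gripper_force: 98.7
tip bay [106.7704   1.1959  16.1421] F bay [-0.2315 -1.3802 -1.8404] Rrel [-0.0291  0.1158  0.0037]
```

```bash
python3 -m jog '[[0,0,0,-0.002,0,-0.0008,0],[0,0,0,-0.002,0,0,0],[0,0,0,-0.002,0,0,0],[0,0,0,0,0,0,0]]'; python3 st.py
python3 -m jog '[[0,0,0,-0.002,0,0,0],[0,0,0,-0.002,0,0,0],[0,0,0,0,0,0,0]]'; python3 st.py
```

```text
time_s: 9.78
position: [0.7192, 0.0967, 0.1864]
tool_rot: [[0.858, -0.145, 0.492], [-0.126, -0.989, -0.073], [0.498, 0.001, -0.867]]
ft_force: [0.1, 1.5, -1.2]
grip_width: 0.0128
gripper_force: 98.7
tip bay [100.2653   1.2325  16.8962] F bay [-0.6837  1.5449 -0.961 ] Rrel [-0.0294  0.1594  0.0134]
time_s: 10.15
position: [0.7157, 0.0971, 0.1844]
tool_rot: [[0.858, -0.145, 0.492], [-0.126, -0.989, -0.073], [0.497, 0.001, -0.867]]
ft_force: [0.2, -0.1, -1.8]
grip_width: 0.0128
gripper_force: 98.7
tip bay [96.2103  1.207  16.9054] F bay [-0.7387 -0.0823 -1.6387] Rrel [-0.0311  0.1663  0.0113]
```

```bash
for i in 1 2 3; do python3 -m jog '[[0,0,0,-0.002,0,0,0],[0,0,0,0,0,0,0]]' >/dev/null; python3 st.py; done
```

```text
tip bay [94.256   1.2039 16.9089] F bay [-0.5894  0.1686 -1.8594] Rrel [-0.0312  0.1612  0.0138]
tip bay [92.8737  1.1934 17.0089] F bay [ 1.3571  0.0117 -1.9521] Rrel [-0.0262  0.0826  0.0075]
tip bay [92.7091  1.2333 17.2441] F bay [ 5.6117 -0.6231 -0.6278] Rrel [-0.0037 -0.1694 -0.0075]
```

```bash
python3 -m jog '[[0,0,0,-0.002,0,0,0],[0,0,0,-0.002,0,0,0],[0,0,0,-0.002,0,0,0],[0,0,0,-0.002,0,0,0],[0,0,0,-0.002,0,0,0],[0,0,0,0,0,0,0]]'; python3 st.py
python3 -m jog '[[0,0,0,-0.003,0,0,0],[0,0,0,-0.003,0,0,0],[0,0,0,-0.003,0,0,0],[0,0,0,-0.003,0,0,0],[0,0,0,0,0,0,0]]'; python3 st.py
```

```text
time_s: 11.65
position: [0.7047, 0.0988, 0.1796]
tool_rot: [[0.854, -0.145, 0.5], [-0.126, -0.989, -0.073], [0.505, -0.0, -0.863]]
ft_force: [8.2, -1.3, 4.0]
grip_width: 0.013
gripper_force: 98.8
tip bay [84.0486  1.2807 17.4166] F bay [ 9.151  -0.1078 -0.719 ] Rrel [ 0.0147 -0.346  -0.018 ]
time_s: 12.28
position: [0.6943, 0.1003, 0.1734]
tool_rot: [[0.854, -0.145, 0.5], [-0.126, -0.989, -0.073], [0.505, -0.0, -0.863]]
ft_force: [8.4, -1.6, 3.6]
grip_width: 0.0131
gripper_force: 98.8
tip bay [71.8959  1.3008 17.4002] F bay [ 9.2174 -0.3308 -1.1503] Rrel [ 0.0165 -0.3266 -0.015 ]
```

```bash
python3 -m jog '[[0,0,0,-0.003,0,0,0],[0,0,0,-0.003,0,0,0],[0,0,0,-0.003,0,0,0],[0,0,0,-0.003,0,0,0],[0,0,0,-0.003,0,0,0],[0,0,0,-0.003,0,0,0],[0,0,0,-0.003,0,0,0],[0,0,0,-0.003,0,0,0],[0,0,0,-0.003,0,0,0],[0,0,0,0,0,0,0]]'; python3 st.py
python3 - <<'E'
from go import *
S=cam("scene","pics/s5.png");B,b0=bay(-8.35,(.602,.1141))
b=cv2.imread("pics/s5.png")[180:300,230:350]
cv2.imwrite("pics/v5.png",cv2.resize(b,None,fx=5,fy=5,interpolation=cv2.INTER_CUBIC))
for x in(-35,-40,-45,-50):print(x,(proj(S,[b0+B@np.array([x/1e3,y,.034]) for y in(.026,-.026)])-[229.6,179.6])*5)
E
```

```text
time_s: 13.52
position: [0.6713, 0.1038, 0.16]
tool_rot: [[0.854, -0.145, 0.5], [-0.126, -0.989, -0.073], [0.505, -0.001, -0.863]]
ft_force: [6.3, -0.8, 2.9]
grip_width: 0.0125
gripper_force: 98.8
tip bay [45.013   1.3617 17.4183] F bay [ 6.9993  0.1387 -0.6388] Rrel [ 0.0247 -0.334  -0.018 ]
-35 [[352.1045 373.9215]
 [406.0153 314.8335]]
-40 [[358.5004 380.1639]
 [412.2717 320.9334]]
-45 [[364.897  386.4069]
 [418.5288 327.0338]]
-50 [[371.2945 392.6504]
 [424.7867 333.1348]]
```

View pics/v5.png

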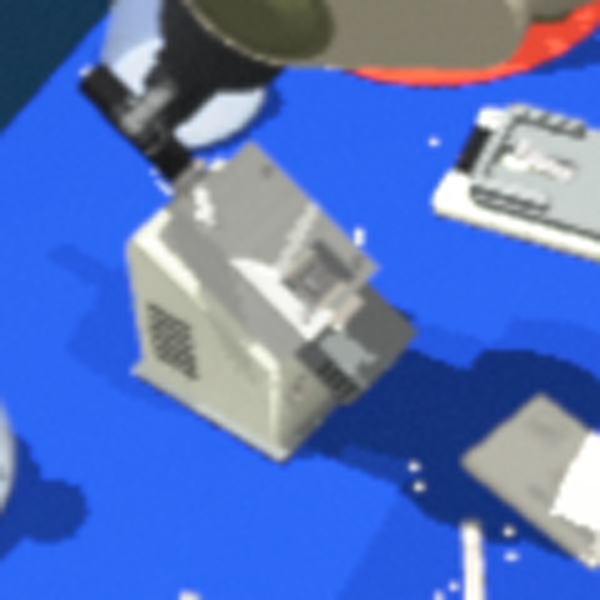

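The head stands out of the mouth at about (385,360), roughly 43 mm. I'll press 2 mm more, then withdraw along the bay axis.

```bash
python3 -m jog '[[0,0,0,-0.001,0,0,0],[0,0,0,-0.001,0,0,0],[0,0,0,0,0,0,0]]'; python3 st.py
python3 -m jog '[[0,0,0,0.004,0,0,0],[0,0,0,0.01,0,0,0],[0,0,0,0.015,0,0,0],[0,0,0,0.02,0,0,0],[0,0,0,0.025,0,0,0],[0,0,0,0.025,0,0,0]]'; python3 st.py
```

```text
time_s: 13.95
position: [0.6699, 0.104, 0.1593]
tool_rot: [[0.853, -0.145, 0.5], [-0.126, -0.989, -0.073], [0.506, -0.001, -0.863]]
ft_force: [9.1, -0.8, 3.4]
grip_width: 0.013
gripper_force: 98.8
tip bay [43.4121  1.3773 17.4129] F bay [ 9.6276  0.5058 -1.6068] Rrel [ 0.0293 -0.3793 -0.0218]
time_s: 14.7
position: [0.7525, 0.0917, 0.2053]
tool_rot: [[0.859, -0.145, 0.491], [-0.126, -0.989, -0.073], [0.496, 0.001, -0.868]]
ft_force: [0.5, 0.0, -1.3]
grip_width: 0.0127
gripper_force: 98.7
tip bay [138.9242   1.1929  16.6125] F bay [-0.2135  0.0975 -1.3791] Rrel [-0.0341  0.2326  0.0197]
```

```bash
python3 -m jog '[[0,0,0,0.029,0,-0.05,0],[0,0,0,0.029,0,-0.05,0],[0,0,0,-0.04,0.0052,-0.0231,0],[0,0,0,-0.04,0.0052,-0.0231,0],[0,0,0,-0.04,0.0052,-0.0231,0],[0,0,0,-0.04,0.0052,-0.0231,0],[0,0,0,-0.04,0.0052,-0.0231,0]]'
python3 -m jog '[[0,0,0,-0.013,-0.0428,-0.0023,0],[0,0,0,-0.013,-0.0428,-0.0023,0],[0,0,0,-0.013,-0.0428,-0.0023,0],[0,0,0,-0.013,-0.0428,-0.0023,0],[0,0,0,-0.013,-0.0428,-0.0023,0],[0,-0.1745,0,0,0,0,0],[0,-0.1745,0,0,0,0,0],[0,-0.1745,0,0,0,0,0],[0,0,-0.163,0,0,0,0],[0,0,0,0,0,0,0]]'
python3 - <<'E'
from go import *
y=np.radians(1.0);Rt=np.array([[np.cos(y),np.sin(y),0],[np.sin(y),-np.cos(y),0],[0,0,-1]])
to([.4905,.3206,.10],Rt)
E
```

```text
time_s: 15.58
position: [0.5185, 0.0997, 0.3214]
tool_rot: [[0.859, -0.145, 0.491], [-0.126, -0.989, -0.073], [0.497, 0.001, -0.868]]
ft_force: [-0.1, 0.1, -0.6]
grip_width: 0.0129
gripper_force: 98.7
time_s: 16.82
position: [0.4902, 0.3203, 0.2987]
tool_rot: [[1.0, 0.016, -0.003], [0.016, -1.0, -0.0], [-0.003, 0.0, -1.0]]
ft_force: [-0.5, 0.2, -1.6]
grip_width: 0.0125
gripper_force: 98.8
shift [ 0.001  -0.0004  0.1987]
turn [ 0.0004  0.0034 -0.0019]
```

```bash
python3 -m jog '[[0,0.003,-0.002,0.001,-0.0003,0.06,0],[0,0,0,0,0,0.06,0],[0,0,0,0,0,0.06,0],[0,0,0,0,0,0.05,0],[0,0,0,0,0,0.02,0],[0,0,0,0,0,0.01,0],[0,0,0,0,0,0,0],[0,0,0,0,0,0,0]]'
python3 - <<'E'
from go import *
y=np.radians(1.0);Rt=np.array([[np.cos(y),np.sin(y),0],[np.sin(y),-np.cos(y),0],[0,0,-1]])
to([.4905,.3206,.0297],Rt)
E
```

```text
time_s: 17.82
position: [0.4913, 0.321, 0.0404]
tool_rot: [[1.0, 0.019, 0.003], [0.019, -1.0, 0.001], [0.003, -0.001, -1.0]]
ft_force: [-0.0, 0.2, -1.8]
grip_width: 0.0128
gripper_force: 98.8
shift [-0.0008  0.0004  0.0107]
turn [-0.0007 -0.0026  0.0012]
```

```bash
python3 -m jog '[[0,-0.002,0.001,-0.0008,0.0003,0.005,0],[0,0,0,0,0,0.004,0],[0,0,0,0,0,0.0025,0],[0,0,0,0,0,0,0],[0,0,0,0,0,0,0]]'
```

```text
time_s: 18.45
position: [0.49, 0.3207, 0.0295]
tool_rot: [[1.0, 0.018, -0.0], [0.018, -1.0, 0.001], [-0.0, -0.001, -1.0]]
ft_force: [-5.9, -1.7, 14.8]
grip_width: 0.0126
gripper_force: 101.9
```

```bash
python3 -m jog '[[0,0,0,0,0,-0.001,0],[0,0,0,0,0,0,5],[0,0,0,0,0,0,25],[0,0,0,0,0,0,60],[0,0,0,0,0,0,100],[0,0,0,0,0,0,100],[0,0,0,0,0,0,100]]' 20
python3 -m jog '[[0,0,0,0,0,-0.03,100],[0,0,0,0,0,-0.06,100],[0,0,0,0,0,-0.06,100],[0,0,0,0,0,-0.06,100],[0,0,0,0,0,-0.04,100],[0,0,0,0,0,0,100]]'
python3 - <<'E'
from go import *
d=cam("scene","pics/s6.png")
# compare with original scene picture at the rest
a=cv2.imread("pics/scene0.png")[295:335,255:320].astype(int);b=cv2.imread("pics/s6.png")[295:335,255:320].astype(int)
dk=lambda i:np.argwhere(i.max(2)<60).mean(0)
print(dk(a),dk(b),abs(a-b).max(2).mean())
cv2.imwrite("pics/v6.png",cv2.resize(cv2.imread("pics/s6.png")[190:340,230:390],None,fx=4,fy=4,interpolation=cv2.INTER_CUBIC))
E
```

```text
time_s: 19.32
position: [0.49, 0.3204, 0.0286]
tool_rot: [[1.0, 0.018, -0.002], [0.018, -1.0, -0.0], [-0.002, 0.0, -1.0]]
ft_force: [-0.3, 0.4, -0.6]
grip_width: 0.0856
gripper_force: 0.0
time_s: 20.08
position: [0.4911, 0.3208, 0.2818]
tool_rot: [[1.0, 0.018, 0.005], [0.018, -1.0, 0.002], [0.005, -0.002, -1.0]]
ft_force: [-0.0, 0.1, 0.0]
grip_width: 0.085
gripper_force: 0.0
[19.5    20.3051] [20.0814 20.9651] 19.957307692307694
```

View pics/v6.png

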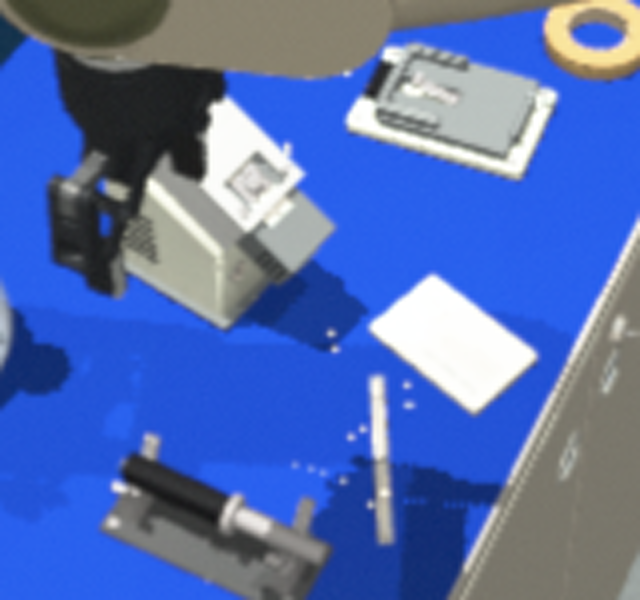

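The drift lies home on its rest, with its collar at (230,508) in the crop. The cartridge head stands out of the mouth, its top head corners near (334,228) and (277,280), and it looks held. I'll measure the head from these and plan the grasp.

```bash
python3 - <<'E'
from go import *
d=cam("scene");f=lambda p:(230+p[0]/4-.38,190+p[1]/4-.38)
B,b0=bay(-8.35,(.602,.1141));Rt=B@np.diag([1,-1,-1])
for p in[(334,228),(277,280)]:
    cc,v=ray(d,f(p)); v=B.T@v; q=B.T@(cc-b0); print("bay at z=34",q+v*(.034-q[2])/v[2])
for X in ([-45,26,34],[-45,-26,34],[0,32,41],[0,-32,41]): print(X,(proj(d,[b0+B@(np.array(X)/1e3)])[0]-[229.62,189.62])*4)
T=cam("top","pics/t6.png")
for X in ([-45,26,34],[-45,-26,34]): print("top",proj(T,[b0+B@(np.array(X)/1e3)])[0])
g=b0+B@np.array([-.026,0,.001]);h=b0+B@np.array([-.026,0,.101])
print("grasp",g,"hover",h);to(h,Rt)
b=cv2.imread("pics/t6.png")[180:270,220:310];cv2.imwrite("pics/v7.png",cv2.resize(b,None,fx=6,fy=6,interpolation=cv2.INTER_CUBIC))
E
```

```text
bay at z=34 [-0.0477 -0.0217  0.034 ]
bay at z=34 [-0.0425  0.0404  0.034 ]
[-45, 26, 34] [291.8376 269.0455]
[-45, -26, 34] [334.743 221.547]
[0, 32, 41] [244.1364 226.245 ]
[0, -32, 41] [298.3126 168.8949]
top [247.6113 233.0002]
top [265.4599 235.2729]
grasp [0.5248 0.1254 0.0739] hover [0.4753 0.1327 0.1605]
shift [-0.0175  0.1871  0.1169]
turn [-0.0416  0.5264  0.1605]
```

```bash
python3 -m jog '[[0,0,0.163,0,0,0,100],[0,0.175,0,0,0,0,100],[0,0.175,0,0,0,0,100],[0,0.175,0,0,0,0,100],[0,0,0,0,0.048,0,100],[0,0,0,0,0.048,0,100],[0,0,0,0,0.048,0,100],[0,0,0,0,0.035,0,100],[0,0,0,0,0,0,100]]'
python3 - <<'E'
from go import *
B,b0=bay(-8.35,(.602,.1141));Rt=B@np.diag([1,-1,-1])
to(b0+B@np.array([-.026,0,.101]),Rt)
E
```

```text
time_s: 21.35
position: [0.4637, 0.1414, 0.2774]
tool_rot: [[0.858, -0.148, 0.492], [-0.127, -0.989, -0.074], [0.498, 0.001, -0.867]]
ft_force: [1.0, 0.3, -0.2]
grip_width: 0.0854
gripper_force: 0.0
shift [-0.0472  0.0068  0.1078]
turn [ 0.0021  0.0024 -0.0015]
```

```bash
python3 -m jog '[[0.002,0.002,-0.0015,-0.0236,0.0034,0.04,100],[0,0,0,-0.0236,0.0034,0.04,100],[0,0,0,0,0,0.028,100],[0,0,0,0,0,0.03,100],[0,0,0,0,0,0.03,100],[0,0,0,0,0,0,100]]'
cat > cg.py <<'E'
from go import *
B,b0=bay(-8.35,(.602,.1141));Rt=B@np.diag([1,-1,-1])
o=observe();print("tcp bay",B.T@(o["position"]-b0)*1e3,"F bay",B.T@o["ft_force"]);to(b0+B@np.array([-.026,0,.001]),Rt)
E
python3 cg.py
```

```text
time_s: 22.1
position: [0.5057, 0.1309, 0.1072]
tool_rot: [[0.859, -0.142, 0.492], [-0.123, -0.99, -0.071], [0.497, 0.0, -0.868]]
ft_force: [-0.4, -0.3, 0.5]
grip_width: 0.0853
gripper_force: 0.0
tcp bay [-26.3744   2.6605  39.6724] F bay [-0.0149 -0.339   0.6155]
shift [0.0005 0.0027 0.0387]
turn [-0.0014  0.0033  0.0033]
```

```bash
python3 -m jog '[[-0.001,0.003,0.003,0.0005,0.0022,0.015,100],[0,0,0,0,0,0.015,100],[0,0,0,0,0,0.0085,100],[0,0,0,0,0,0,100],[0,0,0,0,0,0,100]]'; python3 cg.py
python3 -m jog '[[0,0,0,0,0,0,80],[0,0,0,0,0,0,70],[0,0,0,0,0,0,62],[0,0,0,0,0,0,55],[0,0,0,0,0,0,50]]' 20; python3 cg.py
```

```text
time_s: 22.72
position: [0.5257, 0.1255, 0.077]
tool_rot: [[0.854, -0.145, 0.499], [-0.126, -0.989, -0.072], [0.505, -0.001, -0.863]]
ft_force: [-1.0, 0.9, 1.0]
grip_width: 0.0853
gripper_force: 0.0
tcp bay [-23.6947   0.2304   3.2979] F bay [-0.4827  0.7216  1.3977]
shift [-0.0023  0.0002  0.0023]
turn [-0.0012 -0.0052 -0.0006]
time_s: 23.35
position: [0.5257, 0.1266, 0.0773]
tool_rot: [[0.854, -0.144, 0.501], [-0.125, -0.99, -0.07], [0.506, -0.003, -0.863]]
ft_force: [-4.0, 10.1, 5.2]
grip_width: 0.0511
gripper_force: 19.8
tcp bay [-23.6927   1.3301   3.5832] F bay [-2.0566  9.3909  7.2426]
shift [-0.0023  0.0013  0.0026]
turn [-0.0031 -0.0065  0.    ]
```

```bash
python3 -m jog '[[0,0,0,0,-0.0013,0,50],[0,0,0,0,0,0,40],[0,0,0,0,0,0,40],[0,0,0,0,0,0,40]]' 70; python3 cg.py
python3 -m jog '[[0,0,0,-0.002,0,0,40],[0,0,0,-0.003,0,0,40],[0,0,0,-0.003,0,0,40],[0,0,0,-0.003,0,0,40],[0,0,0,-0.003,0,0,40],[0,0,0,0,0,0,40]]'; python3 cg.py
```

```text
time_s: 23.85
position: [0.5254, 0.1268, 0.0774]
tool_rot: [[0.854, -0.145, 0.499], [-0.126, -0.989, -0.072], [0.505, -0.001, -0.863]]
ft_force: [-9.2, -0.7, 11.4]
grip_width: 0.0492
gripper_force: 69.9
tcp bay [-23.9323   1.4424   3.8899] F bay [-2.0521 -2.0574 14.3935]
shift [-0.0021  0.0014  0.0029]
turn [-0.0011 -0.0054 -0.0003]
time_s: 24.6
position: [0.518, 0.1289, 0.0727]
tool_rot: [[0.849, -0.144, 0.508], [-0.126, -0.99, -0.07], [0.513, -0.004, -0.858]]
ft_force: [7.9, -1.2, 7.8]
grip_width: 0.0493
gripper_force: 71.9
tcp bay [-32.8747   2.4615   3.6205] F bay [10.8204 -0.0317  2.7761]
shift [0.0068 0.0025 0.0027]
turn [-0.0041 -0.0152 -0.0011]
```

```bash
python3 -m jog '[[0,0,0,-0.005,0,0,40],[0,0,0,-0.005,0,0,40],[0,0,0,-0.005,0,0,40],[0,0,0,-0.005,0,0,40],[0,0,0,-0.005,0,0,40],[0,0,0,0,0,0,40]]'; python3 cg.py
python3 -m jog '[[0,0,0,-0.005,0,0,40],[0,0,0,-0.005,0,0,40],[0,0,0,-0.006,0,0,40],[0,0,0,-0.006,0,0,40],[0,0,0,-0.006,0,0,40],[0,0,0,0,0,0,40]]'; python3 cg.py
```

```text
time_s: 25.35
position: [0.4929, 0.1317, 0.0573]
tool_rot: [[0.854, -0.145, 0.5], [-0.126, -0.989, -0.072], [0.505, -0.002, -0.863]]
ft_force: [-0.8, 1.0, 0.7]
grip_width: 0.0492
gripper_force: 72.5
tcp bay [-62.4274   1.5972   2.9342] F bay [-0.4401  0.8706  1.0733]
shift [0.0364 0.0016 0.0021]
turn [-0.0014 -0.0057 -0.0005]
time_s: 26.1
position: [0.4675, 0.1351, 0.0421]
tool_rot: [[0.856, -0.145, 0.497], [-0.126, -0.989, -0.073], [0.502, -0.0, -0.865]]
ft_force: [0.1, -0.0, -3.3]
grip_width: 0.0491
gripper_force: 72.6
tcp bay [-92.2272   1.2592   2.5009] F bay [-1.5704  0.0071 -2.906 ]
shift [0.0662 0.0013 0.0017]
turn [-0.0004 -0.0023 -0.0001]
```

```bash
python3 -m jog '[[0,0,0,0.005,0,-0.05,40],[0,0,0,0.015,0,-0.05,40],[0,0,0,0.025,0,-0.045,40],[0,-0.1745,0,0,0,0,40],[0,-0.1745,0,0,0,0,40],[0,-0.1745,0,0,0,0,40],[0,0,-0.108,0,0,0,40],[0,0,-0.108,0,0,0,40],[0,0,0,0,0,0,40]]'
cat > dk.py <<'E'
from go import *
y=np.radians(4.0);Rt=np.array([[np.cos(y),np.sin(y),0],[np.sin(y),-np.cos(y),0],[0,0,-1]])
t=np.array([.4917,-.105,.027])-.024*Rt[:,0]
print(observe()["ft_force"]);to(t,Rt)
E
python3 dk.py
```

```text
time_s: 27.22
position: [0.4346, 0.14, 0.1905]
tool_rot: [[0.998, 0.07, 0.004], [0.07, -0.998, 0.001], [0.004, -0.001, -1.0]]
ft_force: [0.8, -0.5, -2.9]
grip_width: 0.0492
gripper_force: 74.4
[ 0.8254 -0.4605 -2.8753]
shift [0.0152 0.2485 0.1634]
turn [-0.0007 -0.0043 -0.0001]
```

```bash
python3 -m jog '[[0,-0.004,0,0.003,0.0497,0,40],[0,0,0,0.003,0.0497,0,40],[0,0,0,0.003,0.0497,0,40],[0,0,0,0.003,0.0497,0,40],[0,0,0,0.003,0.0497,0,40],[0,0,0,0,0,0.055,40],[0,0,0,0,0,0.055,40],[0,0,0,0,0,0.02,40],[0,0,0,0,0,0,40],[0,0,0,0,0,0,40]]'
python3 dk.py; python3 - <<'E'
from go import *
T=cam("top","pics/t8.png");S=cam("scene","pics/s8.png")
a=cv2.imread("pics/t8.png")[190:280,300:390];b=cv2.imread("pics/s8.png")[170:260,295:385]
cv2.imwrite("pics/v8.png",cv2.resize(np.hstack([a,b]),None,fx=4.4,fy=4.4,interpolation=cv2.INTER_CUBIC))
R=observe()["tool_rot"];c=observe()["position"]+.024*R[:,0]
P=[c+R@np.array([x,y,z]) for x in(-.045,.045) for y in(-.026,.026) for z in(.003,-.031)]
print((proj(S,P)-[294.6,169.6])*4.4+[396,0])
E
```

```text
time_s: 28.48
position: [0.468, -0.1071, 0.0618]
tool_rot: [[0.998, 0.07, 0.003], [0.07, -0.998, -0.001], [0.003, 0.001, -1.0]]
ft_force: [-1.1, -0.0, -2.2]
grip_width: 0.0489
gripper_force: 74.5
[-1.1019 -0.0024 -2.1617]
shift [-0.0003 -0.0005  0.0348]
turn [ 0.0008 -0.0029 -0.0002]
[[652.1219 200.2646]
 [654.1227 167.0687]
 [675.9473 151.9736]
 [678.2777 118.7733]
 [534.8577 166.3494]
 [534.9461 133.1815]
 [560.9041 119.6147]
 [561.3965  86.4669]]
```

View pics/v8.png

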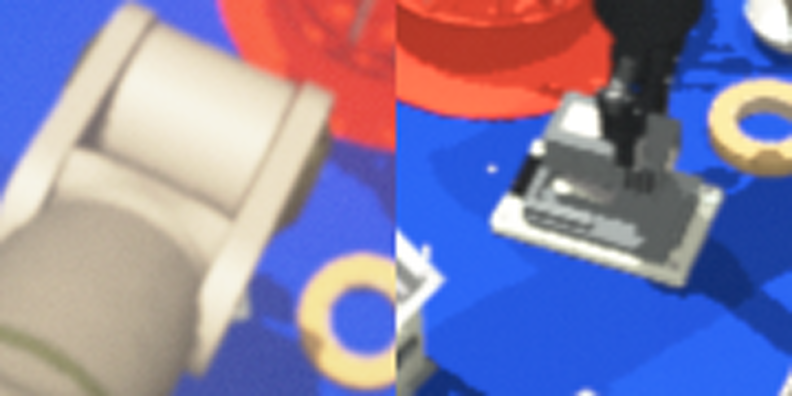

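The scene half shows the cartridge level over the cradle, its tail edge near (546,150) and its head's right edge near (681,145). That puts it a few mm towards the head from my prediction, so I'll measure both edges against the blue.

```bash
python3 - <<'E'
from go import *
im=cv2.imread("pics/s8.png").astype(int);S=cam("scene")
blue=(im[:,:,0]-im[:,:,2])   # B-R
for r in range(192,214,2):
    print(r,"L",blue[r,318:336],"R",blue[r,352:366])
R=observe()["tool_rot"];c=observe()["position"]+.024*R[:,0]
P=[c+R@np.array([x,y,z]) for x,y in((.045,-.026),(-.045,.026)) for z in(.003,-.031)]
print(proj(S,P)); print("px per 10mm x",proj(S,[c+.01*R[:,0]])-proj(S,[c]))
E
```

```text
192 L [-174 -174 -174 -173 -175 -175 -175 -177 -180 -181 -181 -183 -186 -166
  -90  -19    2    2] R [  4   5   2   2  36 145 190 197 199 200 199 200 200 198]
194 L [-173 -174 -175 -175 -177 -179 -180 -180 -180 -180 -178 -177 -171 -117
  -31   -1   -6   -3] R [  3   1   2   1  38 165 197 199 201 199 198 198 199 179]
196 L [-138 -143 -152 -141 -104  -82  -56  -19    1   41  109  135   68   16
    2   -5   -3   -1] R [  3   4   3   5  41 116 167 184 195 199 200 198 198 132]
198 L [180 180 179 183 183 186 186 186 187 185 163  79  19   3  -7  -5  -2  -1] R [  3   3   4   4   3   4   9  61 168 198 198 198 196 140]
200 L [185 186 186 187 185 186 186 185 179 159  83  21   3   3   2   1  -2  -4] R [  3   2   2   1   3   2   7  59 170 197 199 199 190 141]
202 L [187 186 187 186 185 186 183 141  32   1  -6   2   3   2   4   3   3   4] R [  3   3   1   2   2   1   5  60 169 196 199 197 198 179]
204 L [186 185 187 186 186 185 160  59  -6  -7 -16  -1   2   3   3   3   3   2] R [  2   2   3   2   0  -9   1  84 178 198 198 198 198 198]
206 L [186 188 186 185 184 153  78  15   2   2   2   2   1   0   2   2   2   3] R [  2   2   2   2  -4  -7  48 158 193 200 200 199 199 198]
208 L [161 186 185 184 153  79  16   4   3   1   5   3   3   2   1   2   1   2] R [  3   4   1   0  -8   2  87 155 174 186 191 192 191 168]
210 L [185 184 183 144  73  15   2   2   2   4   3   2  -1  -7  -7  -6  -4  -4] R [  3   2   2   1   2   2   3   5   7  16  16  30  58 103]
212 L [187 182 144  72  14   1   3   3   3   2   2  -1 -10  -9  -4  -8 -18 -13] R [ 1  1  1  2  3  3  3  4  3  3  4  1 -6 10]
[[326.1863 207.4519]
 [326.2053 199.9133]
 [358.2509 204.1798]
 [358.7793 196.6338]]
px per 10mm x [[-2.9315 -0.8342]]
```

The head's right edge is at column 359.4, against 358.5 predicted, so the cartridge sits about 3 mm nearer the robot. I'll move 2 mm forward and lower.

```bash
python3 -m jog '[[0,-0.003,0,0.002,-0.0004,0.012,40],[0,0,0,0,0,0.01,40],[0,0,0,0,0,0.006,40],[0,0,0,0,0,0.002,40],[0,0,0,0,0,0,40],[0,0,0,0,0,0,40]]'; python3 dk.py
python3 -m jog '[[0,0,0,0,0,0.0015,40],[0,0,0,0,0,0,40]]'; python3 dk.py
python3 -m jog '[[0,0,0,0,0,0.0015,40],[0,0,0,0,0,0,40]]'; python3 dk.py
```

```text
time_s: 29.38
position: [0.4694, -0.1064, 0.031]
tool_rot: [[0.998, 0.07, -0.001], [0.07, -0.998, -0.0], [-0.002, 0.0, -1.0]]
ft_force: [-0.1, -0.5, -3.3]
grip_width: 0.0492
gripper_force: 74.6
[-0.1188 -0.4667 -3.267 ]
shift [-0.0016  0.0002  0.004 ]
turn [0.0001 0.0015 0.0005]
time_s: 29.62
position: [0.4693, -0.1063, 0.0293]
tool_rot: [[0.998, 0.07, -0.002], [0.07, -0.998, -0.0], [-0.002, -0.0, -1.0]]
ft_force: [-0.0, -0.5, -2.5]
grip_width: 0.0493
gripper_force: 74.6
[-0.0028 -0.4563 -2.4743]
shift [-0.0016  0.0003  0.0023]
turn [-0.0001  0.0017  0.0005]
time_s: 29.88
position: [0.4693, -0.1063, 0.0277]
tool_rot: [[0.998, 0.07, -0.002], [0.07, -0.998, 0.0], [-0.002, -0.0, -1.0]]
ft_force: [-1.1, 1.2, -2.0]
grip_width: 0.049
gripper_force: 74.6
[-1.0635  1.1783 -1.952 ]
shift [-0.0015  0.0003  0.0007]
turn [-0.0003  0.002   0.0005]
```

```bash
for i in 1 2; do python3 -m jog '[[0,0,0,0,0,0.0015,40],[0,0,0,0,0,0,40],[0,0,0,0,0,0,40]]' | grep -E "position|ft_f"; done
```

```text
position: [0.4693, -0.1064, 0.0268]
ft_force: [-3.1, -0.5, 5.4]
position: [0.4693, -0.1065, 0.0266]
ft_force: [-7.3, 0.2, 22.2]
```

```bash
python3 -m jog '[[0,0,0,0,0,-0.0022,40],[0,0,0,0,0,0,55],[0,0,0,0,0,0,60],[0,0,0,0,0,0,70],[0,0,0,0,0,0,85],[0,0,0,0,0,0,100],[0,0,0,0,0,0,100]]' 20
python3 -m jog '[[0,0,0,0,0,-0.02,100],[0,0,0,0,0,-0.04,100],[0,0,0,0,0,-0.06,100],[0,0,0,0,0,-0.06,100],[0,0,0,-0.06,0,0,100],[0,0,0,-0.06,0,0,100],[0,0,0,0,-0.05,0,100],[0,0,0,0,-0.05,0,100],[0,0,0,0,-0.05,0,100],[0,0,0,0,0,0,100]]'
python3 - <<'E'
from go import *
S=cam("scene","pics/s9.png");T=cam("top","pics/t9.png")
a=cv2.imread("pics/t9.png")[200:280,300:370];b=cv2.imread("pics/s9.png")[195:235,312:372]
im=b
cv2.imwrite("pics/v9.png",np.hstack([cv2.resize(a,(420,480),interpolation=cv2.INTER_CUBIC),cv2.resize(cv2.imread("pics/s9.png")[180:250,310:365],(377,480),interpolation=cv2.INTER_CUBIC)]))
y=np.radians(4.0);R=np.array([[np.cos(y),-np.sin(y),0],[np.sin(y),np.cos(y),0],[0,0,1]])
P=[np.array([.4917,-.105,0])+R@np.array([x,yy,.058]) for x,yy in((.045,.026),(.045,-.026),(-.045,.026),(-.045,-.026))]
print((proj(T,P)-[299.6,199.6])*6,(proj(S,P)-[309.6,179.6])*6.857+[420,0])
E
```

```text
time_s: 31.5
position: [0.4693, -0.1063, 0.027]
tool_rot: [[0.998, 0.07, -0.002], [0.07, -0.998, -0.0], [-0.002, -0.0, -1.0]]
ft_force: [0.0, -0.1, -0.0]
grip_width: 0.0853
gripper_force: 0.0
time_s: 32.75
position: [0.3386, 0.0373, 0.2074]
tool_rot: [[0.997, 0.076, -0.002], [0.076, -0.997, 0.0], [-0.002, -0.0, -1.0]]
ft_force: [-0.2, -0.4, 0.3]
grip_width: 0.0855
gripper_force: 0.0
[[171.0507 130.8004]
 [275.9311 121.6134]
 [188.3143 310.4272]
 [295.2207 300.85  ]] [[533.6773 193.1058]
 [574.2684 120.3303]
 [716.38   245.5634]
 [753.5132 170.3613]]
```

View pics/v9.png

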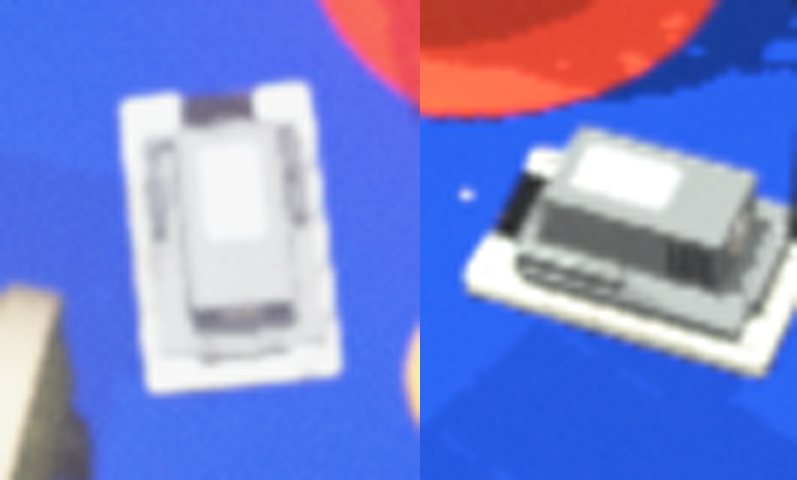

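In both views the cartridge lies flat in the cradle, between the guides and stops, with its tail to the far end. In the top view its tail edge is at row 125 and its head at row 305, as predicted.

```bash
python3 -c "
from rig import job;print(job.close_job())"
```

```text
the job is handed in; nothing more can be done
None
```

The job is handed in at about 33 s: I pressed the cartridge out to about 45 mm, laid the drift back on its rest, and set the cartridge flat in the dock, tail to the far end; the lever is under it and I judged it pressed down only from the cartridge lying flat.

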